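# Turn the honey to the arrow

## Robot

A 6-joint arm with a two-finger parallel gripper is mounted at the origin on a cart in front of the work surface, level with it; the furniture and walls round the work are solid. World frame = base frame: x ahead of the robot, y to its left, z up, the work surface at z = 0. Lengths are in m, angles in rad, forces in N, time in s.
With the tool pointing down it reaches from about 0.35 to 0.775 m from the base axis. Payload 5.5 kg.
Tool frame: the origin (TCP) lies at the very end of the fingers, on their centre line; the grasp point (between the pads) lies 19 mm behind it; z points along the fingers, y is the line along which they close (so a half turn about z gives the same grasp; the last joint's range is limited). The gripper opens to 85 mm and grips with 20 to 120 N. Pads are 22 mm wide; open, the fingers measure 114 mm over their backs; the gripper's body (76 mm by 85 mm) begins 54 mm behind the grasp point. The pads swing forward as they close: fully open they stand 13 mm farther back than shut.
Start: joints at [-1.405, 0.313, 0.046, 1.304, 0, 1.431], TCP at [0.173, -0.548, 0.231] pointing down, gripper open.
Joint ranges: [-2.76, 2.76], [-0.86, 1.69], [-1.03, 1.26], [-2.2, 2.34], [-1.47, 1.5], [-3.14, 3.14]. Speed limits (rad/s): [2.57, 2.57, 3.14, 3.14, 3.14, 3.14].

## Interface

Orientations are given as a unit quaternion [w, x, y, z].
In Python, from workcell import env, cams, ticket, spotter gives the robot as it stands.
- The arm moves only by the tool jog_arm, never from a script. Its argument "increments" is a list that holds one entry, the list of rows, each a list of 7 numbers: the shift along the tool's x, y, z in units of 0.25 m (1.0 is 0.25 m), then the turn, a rotation vector about the tool's x, y, z in units of 180 degrees (1.0 is 180 degrees), then the closure in counts, from 0 (fully open) to 255 (shut). A call has 1 to 20 rows; each row shifts and turns the commanded pose from where the row before left it, along the tool's axes as they then stand; what a row does not reach is not made up. A row lasts 1/10 s, in which the tool goes at most 50 mm and 8.59 degrees, less where a joint would pass 70% of its speed; a pose out of reach is approached as far as the arm can. A call with a number of a shift or a turn outside -1 to 1 is refused whole. A call with a gripper value outside its range is refused whole. The fingers move at their own pace and stop on an object; "force" is the grip in N (left out, the last holds). Time passes only in rows, so rows that do not move let the fingers close. It gives the time, the measured TCP pose, the force, the opening and the grip force at its end, in the units of the state.
- env.get_state(): the state, without advancing time (a new reading comes with each control period).
- cams.read_camera(name): name is "scene" or "top" or "wrist"; returns a dict with "pixels" (400x640x3 uint8, red, green, blue), "fx", "fy", "cx", "cy" (pixels), "xyz" and "attitude" of the camera in the world; the wrist camera has in their place "mount" (4x4, takes a point from camera to tool coordinates, whose origin is the TCP and whose axes are the flange's). Camera axes: x right, y down, z forward; pixel columns grow to the right and rows downward; lengths in m; the calibration is good to about 2 mm. A picture is of the moment at which its call begins: read the wrist's pose just before it. There is no depth.
- ticket.hand_in(): hands the job in; it is judged then, once.
Trained networks look in the newest picture that a camera, given by its name, has taken for a name from the list of things; names that differ only in an ending like _2 or _b are one class to them, and where a whole thing is asked for, a point or a joint stands for the part that bears it (a point fixed in the world has none). Each returns a list of dicts, best first, with "conf" (0 to 1); they miss things now and then, are a little off and sometimes report something else, mostly with a low value. They report only what shows in the picture. A call takes as long as a camera call. They do not tell look-alikes from the thing itself.
- spotter.find_in(target, camera): "uv" ([column, row] in pixels, amid what is visible of it).
- spotter.cut_out(target, camera): "region" (400x640 bool, what is visible of it) and "uv" ([column, row] in pixels, amid what is visible of it).
- spotter.landmark_of(target, camera): "uv" ([column, row] in pixels: a listed point, or the origin of a listed thing).
The state is a dict: "clock": time; "joint_pos": joint angles; "qvel": joint speeds; "tau": joint torques, N m; "tcp_pos": TCP position; "orientation": TCP orientation; "wrist_force": force on the tool from outside, world axes, zero at the start; "ft_torque": the same for the moment, N m; "finger_gap": finger opening in m; "grip_force": force on a finger pad.
Only numpy, scipy, OpenCV 4.12 (cv2) and the standard library are available. Lean on these libraries where they do the work, as an engineer would, in place of code of your own. Each camera call takes 0.05 s, during which the arm holds its last target. There are 200 camera calls.

## Task

Turn the revolving breakfast stand by pushing against its upright spoke grips with one finger until the honey jar stands in line with the brass arrow on the foot, on the arrow's side of the stand. Do not touch, lift or upset the jars and shakers riding on it, leave the mugs, tin and timer round about where they are, and leave the stand at rest.

Things in the scene. Friction and masses are not known exactly. Their poses are not given: they have to be found in the camera images.
- stand: fixed dark-wood foot of the revolving breakfast stand: a round disc (150 mm across, 8 mm thick) with a flat tongue, 36 mm wide, reaching 178 mm out from the axis at its front; on the tongue lies a small flat brass arrow that points inward at the axis. Origin: on the turning axis at worktop height. Its -x axis runs along the tongue, from the turning axis to the arrow; z up.
- arrow_tip (a point): the tip of the brass arrow, 113 mm out from the turning axis along the foot's -x axis, 10 mm above the worktop
- turntable: light-wood turntable, 190 mm across, turns either way without stops about the foot's axis; friction (0.12 N m, about 1 N on a spoke) holds it where left. Origin on the axis 10 mm above the worktop; board top 12 mm, rim 18 mm above origin. Four spokes at 45, 135, 225, 315 degrees from its x axis, z up. Four loose jars ride 55 mm from the axis, a quarter turn apart, midway between spokes
- spoke_grip (a point): middle of the upright grip at the end of the spoke at 45 degrees; the other three are alike. Each steel spoke (10 mm thick, 17 mm above the worktop) ends 130 mm from the turning axis in an upright dark-wood grip, 16 mm in diameter, standing from 34 to 116 mm above the worktop, to be pushed sideways with a finger; this point is 73 mm above the worktop
- honey_mid (a point): centre (half-way up, 51 mm above its foot) of the honey jar: golden glass jar with a grey metal lid, 66 to 72 mm in diameter, 102 mm high, loose on the turntable
- jam_mid (a point): centre (half-way up) of the jam jar: red jam in a glass jar with a white lid, 65 mm in diameter, 94 mm high, loose on the turntable
- salt_mid (a point): centre (half-way up) of the salt pot: turned grey shaker, 38 mm in diameter, 98 mm high, loose on the turntable
- pepper_mid (a point): centre (half-way up) of the pepper pot: turned grey shaker, 36 mm in diameter, 92 mm high, loose on the turntable
- mug_floral: white mug with flowers and a dark handle, 82x115x78 mm, on the worktop to the right of the stand; origin under its middle; a bystander
- mug_picture: mug with a coloured landscape and a blue handle, 83x116x94 mm, on the worktop to the right of the stand; origin under its middle; a bystander
- soup_tin: red food tin, 75 mm in diameter, 110 mm high, behind and to the left of the stand; origin under its middle; a bystander
- egg_timer: red egg timer with a white top, 66x66x48 mm, behind the stand; origin under its middle; a bystander
Things that resemble listed ones, but are neither listed nor needed, are in the scene too. Leave any purple look-alike of the part that bears pepper_mid alone.

How it is judged:
By the outcome, as a careful person would: the job done as asked, in the order asked, and still so for the second after the job is handed in, with the robot touching nothing.
It also fails if it takes over 48 s, if anything falls off the work surface, if the arm or the gripper's body presses on something with over 40 N, if the wrist force passes 120 N, or if a joint passes its speed limit or range.

## Working session

There is one attempt and no reset: what is moved stays moved. The work goes in short steps, Python scripts to look and compute and a tool call to move; the robot and the scene stay as the last step left them, time stands still between calls to the robot, and variables do not carry over. Pictures are saved under pics/ and viewed, at most 10 in all, crops included, and the job is handed in when it is done.

Besides the shell and the picture viewer there is one more tool, called after ">>>" as name(argument=value, ...), one argument or row to a line, values as JSON. jog_arm: Moves the arm, as the interface text tells. Shifts and turns lie within -1 to 1; 1 stands for 0.25 m of shift or 180 degrees of turn. Its arguments: {"type":"object","properties":{"increments":{"type":"array"},"force":{"type":"number"}},"required":["increments"]}

```bash
mkdir -p pics
cat > h.py <<'E'
import numpy as np, cv2
from scipy.spatial.transform import Rotation as R
from workcell import env, cams, ticket, spotter
def rot(a):
    a=np.array(a)
    return a if a.shape==(3,3) else R.from_quat(a,scalar_first=True).as_matrix()
def onplane(c,uv,z):
    d=rot(c["attitude"])@np.array([(uv[0]-c["cx"])/c["fx"],(uv[1]-c["cy"])/c["fy"],1]);p=np.array(c["xyz"])
    return p+d*(z-p[2])/d[2]
E
python3 - <<'E'
from h import *
Z=dict(stand=0,arrow_tip=.01,turntable=.01,spoke_grip=.073,honey_mid=.073,jam_mid=.069,salt_mid=.071,pepper_mid=.068,mug_floral=0,mug_picture=0,soup_tin=0,egg_timer=0)
for n in("top","scene"):
    c=cams.read_camera(n);cv2.imwrite(f"pics/{n}0.png",c["pixels"][...,::-1])
    print(n,np.round(c["xyz"],3),np.shape(c["attitude"]))
    for t,z in Z.items():
        for d in spotter.landmark_of(t,n)[:5]:
            print(t,round(d["conf"],2),np.round(d["uv"]),np.round(onplane(c,d["uv"],z)[:2],3))
print(env.get_state())
E
```

```text
top [0.43  0.031 1.516] (4,)
stand 0.5 [342. 235.] [ 0.434 -0.1  ]
arrow_tip 0.59 [340. 234.] [ 0.438 -0.095]
turntable 0.88 [327. 208.] [ 0.533 -0.048]
spoke_grip 0.56 [292. 227.] [0.466 0.082]
honey_mid 0.88 [309. 206.] [0.537 0.02 ]
jam_mid 0.79 [341. 210.] [ 0.522 -0.094]
salt_mid 0.6 [322. 222.] [ 0.482 -0.023]
pepper_mid 0.69 [327. 211.] [ 0.52  -0.043]
pepper_mid 0.65 [423. 239.] [ 0.412 -0.382]
pepper_mid 0.48 [330. 161.] [ 0.699 -0.058]
pepper_mid 0.4 [327. 193.] [ 0.584 -0.045]
pepper_mid 0.24 [339. 234.] [ 0.437 -0.086]
mug_floral 0.9 [385. 200.] [ 0.56  -0.267]
mug_floral 0.48 [339. 211.] [ 0.523 -0.094]
mug_picture 0.74 [328. 206.] [ 0.542 -0.053]
mug_picture 0.69 [421. 240.] [ 0.406 -0.392]
soup_tin 0.55 [200. 175.] [0.669 0.424]
egg_timer 0.73 [274. 148.] [0.768 0.144]
scene [ 0.452 -1.278  1.055] (4,)
arrow_tip 0.64 [262. 251.] [ 0.425 -0.092]
arrow_tip 0.3 [318. 158.] [0.661 0.434]
turntable 0.83 [296. 239.] [ 0.533 -0.048]
spoke_grip 0.8 [273. 200.] [0.47  0.083]
honey_mid 0.97 [296. 214.] [ 0.539 -0.001]
jam_mid 0.73 [291. 233.] [ 0.516 -0.086]
salt_mid 0.68 [277. 
[... 359 characters left out ...]
6]
{'clock': 1.3, 'joint_pos': array([-1.40459831e+00,  3.13176846e-01,  4.61182742e-02,  1.30359293e+00,
       -1.16215890e-06,  1.43118675e+00]), 'qvel': array([ 0.00085694,  0.00019299, -0.00106831,  0.00026685,  0.00082346,
        0.00089081]), 'tau': array([-2.20990296e-03, -4.80471826e+01,  2.98809797e+01,  6.12936437e-04,
       -1.95776388e-04,  8.28312523e-06]), 'tcp_pos': array([ 0.1731055 , -0.5483796 ,  0.23134385]), 'orientation': array([7.24134111e-05, 9.88332969e-01, 1.52308692e-01, 3.81605721e-07]), 'wrist_force': array([-0.26033215, -0.50364781, -0.18256699]), 'ft_torque': array([ 0.02247852, -0.0227575 , -0.01669758]), 'grip_force': 0.0, 'finger_gap': 0.08542996439060162}
```

View pics/top0.png

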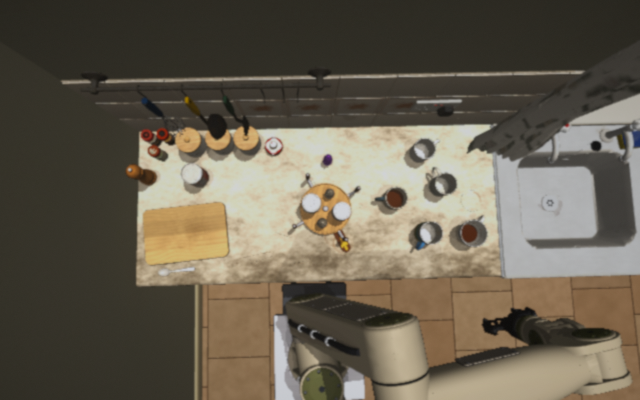

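View pics/scene0.png

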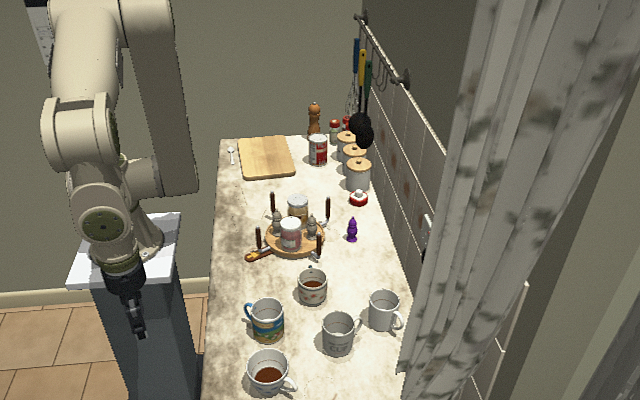

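The top view shows the stand centred at about (327,208), with honey (white lid) on its left at (311,203) and jam on its right at (341,210). Salt and pepper are at (322,222) and (327,193), and the arrow tongue points down-right to (342,240). The scene view agrees: honey is at the far side (296,210) and the purple look-alike is off the stand at (351,228).

The plan is to turn it counter-clockwise by about 130°, pushing the grip at roughly 117°.

>>> jog_arm(
  increments=[
    [[0.1016,-0.0996,0,0,0,0,255],[0.1016,-0.0996,0,0,0,0,255],[0.1016,-0.0996,0,0,0,0,255],[0.1016,-0.0996,0,0,0,0,255],[0.1016,-0.0996,0,0,0,0,255],[0.1016,-0.0996,0,0,0,0,255],[0.1016,-0.0996,0,0,0,0,255],[0.1016,-0.0996,0,0,0,0,255],[0.1016,-0.0996,0,0,0,0,255],[0.1016,-0.0996,0,0,0,0,255],[0.1016,-0.0996,0,0,0,0,255],[0.1016,-0.0996,0,0,0,0,255],[0.1016,-0.0996,0,0,0,0,255],[0.1016,-0.0996,0,0,0,0,255],[0.1016,-0.0996,0,0,0,0,255],[0.1016,-0.0996,0,0,0,0,255],[0.1016,-0.0996,0,0,0,0,255],[0.1016,-0.0996,0,0,0,0,255],[0.1016,-0.0996,0,0,0,0,255],[0.1016,-0.0996,0,0,0,0,255]],
  ],
)

```text
clock: 3.3
tcp_pos: [0.5082, 0.0809, 0.2314]
orientation: [0.0, 0.988, 0.152, 0.0]
wrist_force: [-0.0, -1.5, -0.0]
finger_gap: -0.0001
grip_force: 0.0
```

>>> jog_arm(
  increments=[
    [[0,0,0,0,0,-0.0387,255],[0,0,0,0,0,-0.0387,255],[0,0,0,0,0,-0.0387,255],[0,0,0,0,0,-0.0387,255],[0,0,0,0,0,-0.0387,255],[0,0,0,0,0,-0.0387,255],[0,0,0,0,0,-0.0387,255],[0,0,0,0,0,-0.0387,255],[0,0,0,0,0,-0.0387,255],[0,0,0,0,0,-0.0387,255],[0,0,0,0,0,-0.0387,255],[0,0,0,0,0,-0.0387,255],[0,0,0,0,0,0,255]],
  ],
)

```text
clock: 4.6
tcp_pos: [0.5076, 0.0795, 0.2313]
orientation: [0.0, 0.635, 0.772, -0.0]
wrist_force: [0.3, -0.5, -0.4]
finger_gap: 0.0002
grip_force: 0.0
```

```bash
cat >> h.py <<'E'
def wrist():
    s=env.get_state();c=cams.read_camera("wrist");M=np.array(c["mount"]);Q=rot(s["orientation"])
    c["xyz"]=np.array(s["tcp_pos"])+Q@M[:3,3];c["attitude"]=Q@M[:3,:3];return s,c
E
python3 - <<'E'
from h import *
s,c=wrist();cv2.imwrite("pics/w1.png",c["pixels"][...,::-1])
print(s["clock"],s["tcp_pos"],rot(s["orientation"])[:,0],s["finger_gap"],np.round(c["mount"],3),c["xyz"],c["fx"])
for t,z in dict(arrow_tip=.01,turntable=.01,spoke_grip=.073,honey_mid=.073,jam_mid=.069,salt_mid=.071,pepper_mid=.068).items():
    for d in spotter.landmark_of(t,"wrist")[:4]:
        print(t,round(d["conf"],2),np.round(d["uv"]),np.round(onplane(c,d["uv"],z)[:2],3))
E
```

```text
4.6 [0.50759758 0.07945878 0.23131051] [-1.93016682e-01  9.81195470e-01 -1.03744797e-04] 0.00017906781326730413 [[ 0.    -0.953 -0.303  0.077]
 [ 1.     0.     0.    -0.001]
 [-0.    -0.303  0.953 -0.142]
 [ 0.     0.     0.     1.   ]] [0.49159094 0.15488631 0.37372157] 329.71481590770486
arrow_tip 0.86 [228. 284.] [ 0.429 -0.094]
spoke_grip 0.64 [272. 178.] [0.467 0.071]
salt_mid 0.56 [268. 265.] [ 0.477 -0.022]
pepper_mid 0.85 [464. 312.] [ 0.696 -0.039]
pepper_mid 0.54 [363. 307.] [ 0.587 -0.054]
```

View pics/w1.png

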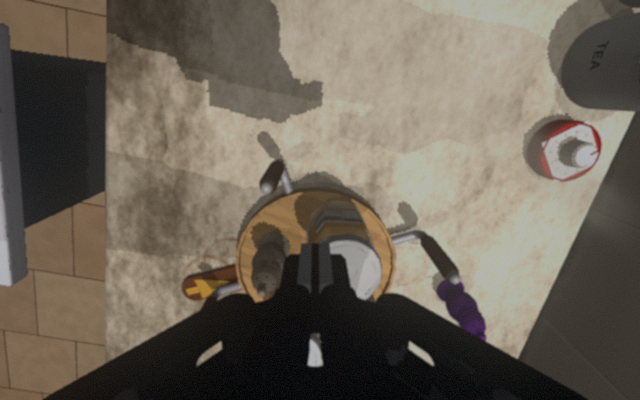

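The wrist view shows the left grip at (274,175), honey at (350,265), salt at (268,265) and the arrow at (210,288). The fingertip is between honey and that grip, so I descend and push along the arc.

>>> jog_arm(
  increments=[
    [[0,0,0.0755,0,0,0,255],[0,0,0.0755,0,0,0,255],[0,0,0.0755,0,0,0,255],[0,0,0.0755,0,0,0,255],[0,0,0.0755,0,0,0,255],[0,0,0.0755,0,0,0,255],[0,0,0.0755,0,0,0,255],[0,0,0.0755,0,0,0,255],[0,0,0,0,0,0,255]],
  ],
)

```text
clock: 5.9
tcp_pos: [0.5055, 0.0794, 0.0779]
orientation: [-0.002, 0.636, 0.772, -0.002]
wrist_force: [0.2, -0.8, -0.7]
finger_gap: -0.0002
grip_force: 0.0
```

>>> jog_arm(
  increments=[
    [[-0.0002,-0.0136,0,0,0,-0.00833,255],[-0.0002,-0.0136,0,0,0,-0.00833,255],[-0.0002,-0.0136,0,0,0,-0.00833,255],[-0.0002,-0.0136,0,0,0,-0.00833,255],[-0.0002,-0.0136,0,0,0,-0.00833,255],[-0.0002,-0.0136,0,0,0,-0.00833,255],[-0.0002,-0.0136,0,0,0,-0.00833,255],[-0.0002,-0.0136,0,0,0,-0.00833,255],[-0.0004,-0.0204,0,0,0,-0.0125,255],[-0.0004,-0.0204,0,0,0,-0.0125,255],[-0.0004,-0.0204,0,0,0,-0.0125,255],[-0.0004,-0.0204,0,0,0,-0.0125,255],[-0.0004,-0.0204,0,0,0,-0.0125,255],[-0.0004,-0.0204,0,0,0,-0.0125,255],[-0.0004,-0.0204,0,0,0,-0.0125,255],[-0.0004,-0.0204,0,0,0,-0.0125,255],[-0.0004,-0.0204,0,0,0,-0.0125,255],[-0.0004,-0.0204,0,0,0,-0.0125,255]],
  ],
)

```text
clock: 7.7
tcp_pos: [0.4398, 0.0426, 0.0803]
orientation: [0.0, 0.376, 0.926, 0.0]
wrist_force: [2.3, -0.3, 1.2]
finger_gap: 0.0003
grip_force: 0.6
```

```bash
cat > look.py <<'E'
from h import *
import sys
c=cams.read_camera("scene");p=c["pixels"][170:300,220:370,::-1]
cv2.imwrite(f"pics/{sys.argv[1]}.png",cv2.resize(p,None,fx=4.6,fy=4.6,interpolation=cv2.INTER_CUBIC))
s=env.get_state();A=np.array([.533,-.048])
def rep(n,v):
    v=v-A;print(n,"r",np.hypot(*v).round(3),"deg",np.degrees(np.arctan2(v[1],v[0])).round(1)%360)
print(s["clock"],s["wrist_force"]);rep("tcp",s["tcp_pos"][:2])
for cam in("scene","wrist","top"):
    c=wrist()[1] if cam=="wrist" else cams.read_camera(cam)
    for t,z in dict(arrow_tip=.01,turntable=.01,spoke_grip=.073,honey_mid=.073,jam_mid=.069,salt_mid=.071,pepper_mid=.068).items():
        for d in spotter.landmark_of(t,cam)[:3]:
            v=onplane(c,d["uv"],z)[:2]
            if np.hypot(*(v-A))<.16: rep(f"{cam} {t} {d['conf']:.2f} {v.round(3)}",v)
E
python3 look.py s1
```

```text
7.75 [-0.73827945 -0.62853168 -0.60592596]
tcp r 0.13 deg 136.2
scene arrow_tip 0.54 [ 0.426 -0.088] r 0.114 deg 200.4
scene spoke_grip 0.55 [0.431 0.039] r 0.133 deg 139.5
scene honey_mid 0.67 [0.512 0.014] r 0.065 deg 108.4
scene jam_mid 0.63 [ 0.557 -0.084] r 0.043 deg 303.5
scene salt_mid 0.54 [ 0.469 -0.072] r 0.068 deg 200.5
scene pepper_mid 0.52 [ 0.58  -0.017] r 0.056 deg 32.9
wrist arrow_tip 0.58 [ 0.43 -0.09] r 0.112 deg 202.2
wrist turntable 0.84 [ 0.531 -0.04 ] r 0.008 deg 107.2
wrist spoke_grip 0.76 [0.42 0.03] r 0.137 deg 145.5
top turntable 0.94 [ 0.529 -0.047] r 0.004 deg 169.6
top turntable 0.63 [ 0.485 -0.063] r 0.051 deg 196.9
top turntable 0.51 [0.521 0.03 ] r 0.079 deg 98.8
top honey_mid 0.70 [0.517 0.033] r 0.082 deg 101.4
top jam_mid 0.55 [ 0.553 -0.094] r 0.05 deg 293.8
top salt_mid 0.43 [ 0.488 -0.053] r 0.045 deg 185.9
top pepper_mid 0.40 [ 0.576 -0.018] r 0.052 deg 35.2
```

View pics/s1.png

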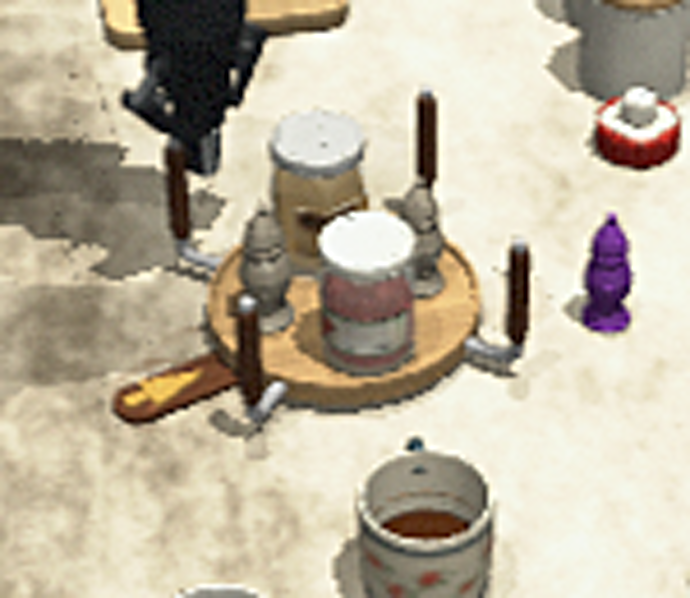

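The finger is pushing the left grip (crop 175,190) and everything on the board is upright. The board has turned about 28°, and honey is now near 100°. The mug handle stays outside the grips' circle, so I carry on.

>>> jog_arm(
  increments=[
    [[-0.0004,-0.0204,0,0,0,-0.0125,255],[-0.0004,-0.0204,0,0,0,-0.0125,255],[-0.0004,-0.0204,0,0,0,-0.0125,255],[-0.0004,-0.0204,0,0,0,-0.0125,255],[-0.0004,-0.0204,0,0,0,-0.0125,255],[-0.0004,-0.0204,0,0,0,-0.0125,255],[-0.0004,-0.0204,0,0,0,-0.0125,255],[-0.0004,-0.0204,0,0,0,-0.0125,255],[-0.0004,-0.0204,0,0,0,-0.0125,255],[-0.0004,-0.0204,0,0,0,-0.0125,255],[-0.0004,-0.0204,0,0,0,-0.0125,255],[-0.0004,-0.0204,0,0,0,-0.0125,255],[-0.0004,-0.0204,0,0,0,-0.0125,255],[-0.0004,-0.0204,0,0,0,-0.0125,255],[-0.0004,-0.0204,0,0,0,-0.0125,255],[-0.0004,-0.0204,0,0,0,-0.0125,255],[-0.0004,-0.0204,0,0,0,-0.0125,255],[-0.0004,-0.0204,0,0,0,-0.0125,255],[-0.0004,-0.0204,0,0,0,-0.0125,255],[-0.0004,-0.0204,0,0,0,-0.0125,255]],
  ],
)

```text
clock: 10.95
tcp_pos: [0.4031, -0.0494, 0.0804]
orientation: [0.0, -0.006, 1.0, 0.0]
wrist_force: [1.1, 0.7, 0.2]
finger_gap: 0.0003
grip_force: 0.6
```

>>> jog_arm(
  increments=[
    [[-0.0004,-0.0204,0,0,0,-0.0125,255],[-0.0004,-0.0204,0,0,0,-0.0125,255],[-0.0004,-0.0204,0,0,0,-0.0125,255],[-0.0004,-0.0204,0,0,0,-0.0125,255],[-0.0004,-0.0204,0,0,0,-0.0125,255],[-0.0004,-0.0204,0,0,0,-0.0125,255],[-0.0004,-0.0204,0,0,0,-0.0125,255],[-0.0004,-0.0204,0,0,0,-0.0125,255],[-0.0004,-0.0204,0,0,0,-0.0125,255],[-0.0004,-0.0204,0,0,0,-0.0125,255],[-0.0004,-0.0204,0,0,0,-0.0125,255],[-0.0004,-0.0204,0,0,0,-0.0125,255],[-0.0004,-0.0204,0,0,0,-0.0125,255],[-0.0004,-0.0204,0,0,0,-0.0125,255],[-0.0004,-0.0204,0,0,0,-0.0125,255],[-0.0004,-0.0204,0,0,0,-0.0125,255],[-0.0004,-0.0204,0,0,0,-0.0125,255],[-0.0004,-0.0204,0,0,0,-0.0125,255],[0,0,0,0,0,0,255]],
  ],
)

```text
clock: 12.85
tcp_pos: [0.4352, -0.1339, 0.0803]
orientation: [0.0, -0.351, 0.936, -0.0]
wrist_force: [-0.8, -0.1, -0.6]
finger_gap: 0.0002
grip_force: 0.0
```

```bash
python3 look.py s2
```

```text
12.9 [-0.09247104 -0.29388894  0.28804572]
tcp r 0.13 deg 221.1
scene arrow_tip 0.50 [ 0.432 -0.088] r 0.109 deg 201.8
scene turntable 0.61 [ 0.529 -0.046] r 0.005 deg 159.6
scene spoke_grip 0.97 [ 0.46  -0.146] r 0.122 deg 233.4
scene honey_mid 0.72 [ 0.473 -0.057] r 0.061 deg 188.6
scene jam_mid 0.76 [ 0.593 -0.019] r 0.067 deg 25.7
scene salt_mid 0.78 [ 0.532 -0.108] r 0.06 deg 268.8
scene pepper_mid 0.53 [0.509 0.011] r 0.063 deg 112.4
wrist arrow_tip 0.66 [ 0.43  -0.088] r 0.111 deg 201.2
wrist turntable 0.68 [ 0.529 -0.038] r 0.011 deg 114.3
wrist turntable 0.30 [ 0.489 -0.127] r 0.09 deg 240.9
wrist spoke_grip 0.92 [ 0.453 -0.146] r 0.126 deg 230.8
wrist spoke_grip 0.53 [ 0.485 -0.083] r 0.06 deg 216.5
top arrow_tip 0.64 [ 0.432 -0.095] r 0.111 deg 205.0
top turntable 0.66 [ 0.537 -0.044] r 0.005 deg 43.9
top spoke_grip 0.87 [ 0.454 -0.146] r 0.126 deg 231.2
top honey_mid 0.66 [ 0.485 -0.04 ] r 0.049 deg 170.2
top jam_mid 0.62 [ 0.592 -0.021] r 0.065 deg 24.6
top jam_mid 0.40 [ 0.473 -0.038] r 0.061 deg 170.6
top salt_mid 0.53 [ 0.546 -0.104] r 0.057 deg 282.8
top pepper_mid 0.46 [0.516 0.009] r 0.06 deg 106.6
```

View pics/s2.png

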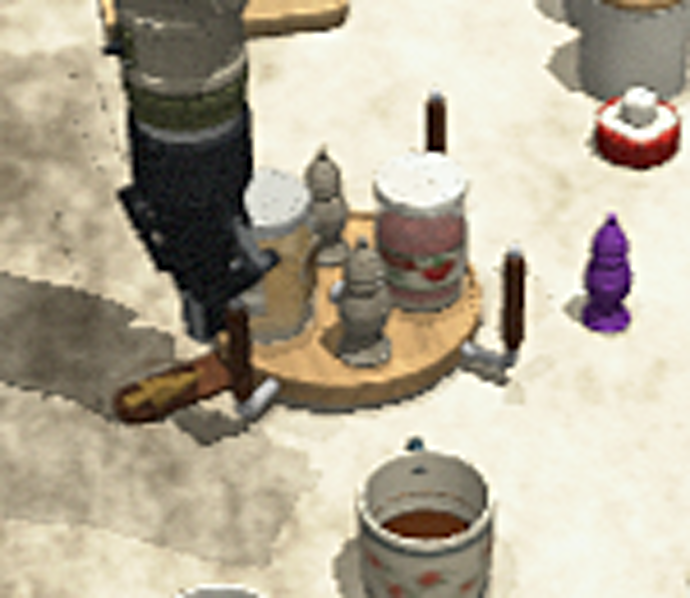

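Honey is about 16° short, at roughly 186° with the arrow near 202.5°, and all jars are upright. I push 13.5° more, back off, rise, and look with the wrist camera from above.

>>> jog_arm(
  increments=[
    [[-0.0004,-0.0204,0,0,0,-0.0125,255],[-0.0004,-0.0204,0,0,0,-0.0125,255],[-0.0004,-0.0204,0,0,0,-0.0125,255],[-0.0004,-0.0204,0,0,0,-0.0125,255],[-0.0004,-0.0204,0,0,0,-0.0125,255],[-0.0004,-0.0204,0,0,0,-0.0125,255],[0,0,0,0,0,0,255],[0,0,0,0,0,0,255]],
  ],
)

```text
clock: 14.9
tcp_pos: [0.4573, -0.1539, 0.0802]
orientation: [-0.0, -0.458, 0.889, 0.0]
wrist_force: [0.4, 0.9, -1.2]
finger_gap: 0.0001
grip_force: 0.0
```

>>> jog_arm(
  increments=[
    [[0,0.03,0,0,0,0,255],[0,0.03,0,0,0,0,255],[0,0,-0.1,0,0,0,255],[0,0,-0.1,0,0,0,255],[0,0,-0.1,0,0,0,255],[0,0,-0.1,0,0,0,255],[0,0,-0.1,0,0,0,255],[0,0,-0.1,0,0,0,255],[0,0,-0.1,0,0,0,255],[0,0,-0.1,0,0,0,255],[0,0,-0.1,0,0,0,255],[-0.1,0,0,0,0,0,255],[-0.1,0,0,0,0,0,255],[-0.1,0,0,0,0,0,255],[-0.1,0,0,0,0,0,255],[-0.1,0,0,0,0,0,255],[-0.1,0,0,0,0,0,255],[0,0,0,0,0,0,255],[0,0,0,0,0,0,255]],
  ],
)

```text
clock: 16.8
tcp_pos: [0.5313, -0.0224, 0.305]
orientation: [-0.001, -0.459, 0.888, 0.0]
wrist_force: [0.7, -0.5, 0.2]
finger_gap: -0.0
grip_force: 0.0
```

```bash
python3 look.py s3
python3 - <<'E'
from h import *
s,c=wrist();cv2.imwrite("pics/w3.png",c["pixels"][...,::-1]);print(s["tcp_pos"],s["orientation"])
np.savez("w3.npz",xyz=c["xyz"],att=c["attitude"],k=[c["fx"],c["fy"],c["cx"],c["cy"]])
E
```

```text
16.85 [-0.18069441  0.42339232  0.04792816]
tcp r 0.025 deg 94.1
scene arrow_tip 0.47 [ 0.422 -0.07 ] r 0.113 deg 191.1
scene turntable 0.93 [ 0.53  -0.056] r 0.009 deg 253.3
scene spoke_grip 0.98 [ 0.481 -0.164] r 0.127 deg 245.7
scene spoke_grip 0.34 [0.496 0.007] r 0.067 deg 124.1
scene honey_mid 0.59 [ 0.468 -0.076] r 0.07 deg 203.2
scene jam_mid 0.91 [ 0.593 -0.01 ] r 0.071 deg 31.9
scene salt_mid 0.58 [ 0.547 -0.108] r 0.061 deg 283.6
scene pepper_mid 0.60 [0.494 0.026] r 0.084 deg 117.9
wrist arrow_tip 0.65 [ 0.429 -0.084] r 0.11 deg 199.2
wrist turntable 0.92 [ 0.528 -0.039] r 0.01 deg 119.1
wrist spoke_grip 0.69 [ 0.482 -0.16 ] r 0.123 deg 245.3
wrist jam_mid 0.26 [ 0.548 -0.091] r 0.045 deg 289.4
wrist salt_mid 0.59 [ 0.552 -0.089] r 0.045 deg 294.1
wrist pepper_mid 0.72 [0.511 0.011] r 0.063 deg 110.6
top spoke_grip 0.52 [ 0.481 -0.162] r 0.125 deg 245.2
[ 0.53206082 -0.02294499  0.30528014] [-1.56308505e-05 -4.58727206e-01  8.88577148e-01 -4.92513393e-05]
```

View pics/w3.png

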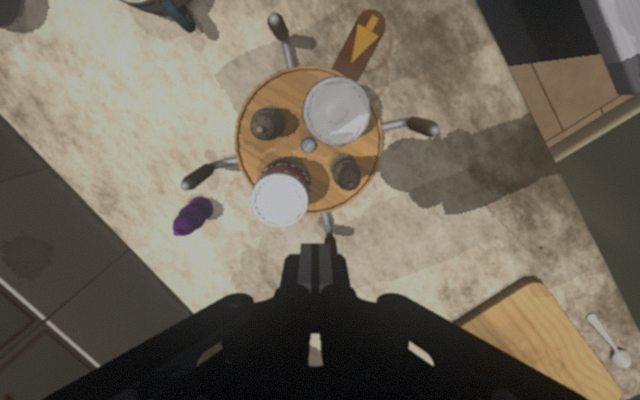

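The wrist view shows arrow tip at about (357,62), tail at (371,20), honey lid centre at (337,110) and jam lid centre at (280,199). The axis knob is at (308,145).

Run:
```python
import numpy as np,cv2
from scipy.spatial.transform import Rotation as R
d=np.load("w3.npz");im=cv2.imread("pics/w3.png")
def pr(u,v,z):
    fx,fy,cx,cy=d["k"];r=d["att"]@np.array([(u-cx)/fx,(v-cy)/fy,1]);p=d["xyz"];return (p+r*(z-p[2])/r[2])[:2]
hsv=cv2.cvtColor(im,cv2.COLOR_BGR2HSV)
m=cv2.inRange(hsv,(15,140,150),(32,255,255));m[75:]=0;m[:,:340]=0
pts=cv2.findNonZero(m)[:,0].astype(float);w=np.array([pr(u,v,.010) for u,v in pts]);c=w.mean(0)
ax=np.linalg.svd(w-c)[2][0];print("arrow n",len(pts),"centroid",c,"axis deg",np.degrees(np.arctan2(ax[1],ax[0])))
# turntable rim: project ring, brute-force fit on measured rim pixels
rim=np.array([pr(u,v,.028) for u,v in [(236,142),(384,138),(256,92),(282,72),(247,180),(369,184),(379,165),(300,67)]])
A=np.c_[2*rim,np.ones(len(rim))];s=np.linalg.lstsq(A,(rim**2).sum(1),rcond=None)[0];C=s[:2]
print("axis",C,"r",np.sqrt(s[2]+C@C),"knob z.03",pr(308,145,.03))
ang=lambda p:np.degrees(np.arctan2(*(p-C)[::-1]))%360
for n,p in dict(arrow=c,honey=pr(337,110,.124),jam=pr(280,199,.116),g1=pr(275,19,.116),g2=pr(432,129,.116),g3=pr(187,184,.116),salt=pr(262,122,.12),pepper=pr(347,172,.114)).items():
    print(n,p.round(3),np.hypot(*(p-C)).round(3),ang(p).round(1))
cv2.imwrite("pics/w3c.png",cv2.resize(im[0:240,170:450],None,fx=2.5,fy=2.5,interpolation=cv2.INTER_CUBIC))
```

```text
arrow n 453 centroid [ 0.40147138 -0.10332452] axis deg 26.859694005730198
axis [ 0.52920904 -0.03691861] r 0.09353617050668354 knob z.03 [ 0.53031744 -0.03918275]
arrow [ 0.401 -0.103] 0.144 207.5
honey [ 0.478 -0.061] 0.056 205.4
jam [ 0.579 -0.02 ] 0.052 19.1
g1 [ 0.479 -0.158] 0.131 247.6
g2 [0.412 0.009] 0.126 158.6
g3 [ 0.648 -0.089] 0.13 336.3
salt [ 0.544 -0.094] 0.059 284.9
pepper [ 0.505 -0.003] 0.042 125.5
```

View pics/w3c.png

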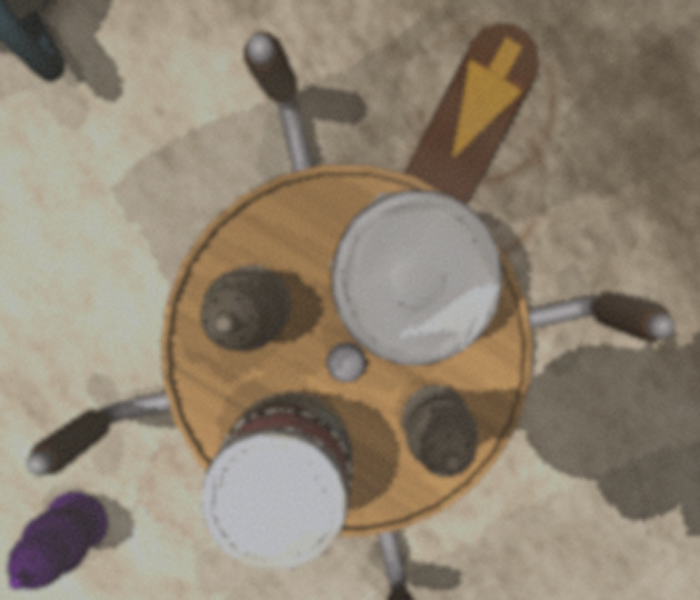

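The axis-offset-free lines are honey–jam at 202.1°, opposite grips at 202.4° and the shakers at 203.2°. They put the board at 202.5°, and the arrow points along 206.9°. That leaves about 4.4°, so I return to the same spot and push 10 mm further.

>>> jog_arm(
  increments=[
    [[0.1,0,0,0,0,0,255],[0.1,0,0,0,0,0,255],[0.1,0,0,0,0,0,255],[0.1,0,0,0,0,0,255],[0.1,0,0,0,0,0,255],[0.1,0,0,0,0,0,255],[0,0,0,0,0,0,255],[0,0,0.1,0,0,0,255],[0,0,0.1,0,0,0,255],[0,0,0.1,0,0,0,255],[0,0,0.1,0,0,0,255],[0,0,0.1,0,0,0,255],[0,0,0.1,0,0,0,255],[0,0,0.1,0,0,0,255],[0,0,0.1,0,0,0,255],[0,0,0.1,0,0,0,255],[0,0,0,0,0,0,255],[0,0,0,0,0,0,255]],
  ],
)

```text
clock: 19.9
tcp_pos: [0.4452, -0.1448, 0.0804]
orientation: [-0.0, -0.459, 0.888, 0.0]
wrist_force: [0.4, 0.3, -0.3]
finger_gap: 0.0
grip_force: 0.0
```

>>> jog_arm(
  increments=[
    [[0,-0.02,0,0,0,0,255],[0,-0.02,0,0,0,0,255],[0,-0.02,0,0,0,0,255],[-0.0002,-0.01,0,0,0,-0.006,255],[-0.0002,-0.01,0,0,0,-0.006,255],[-0.0002,-0.01,0,0,0,-0.006,255],[-0.0002,-0.01,0,0,0,-0.006,255],[0,0,0,0,0,0,255],[0,0,0,0,0,0,255],[0,0.02,0,0,0,0,255],[0,0.04,0,0,0,0,255],[0,0.04,0,0,0,0,255]],
  ],
)

```text
clock: 21.1
tcp_pos: [0.4434, -0.1458, 0.0801]
orientation: [-0.0, -0.492, 0.871, 0.0]
wrist_force: [0.7, 0.5, -0.2]
finger_gap: 0.0
grip_force: 0.0
```

>>> jog_arm(
  increments=[
    [[0,0,-0.1,0,0,0,255],[0,0,-0.1,0,0,0,255],[0,0,-0.1,0,0,0,255],[0,0,-0.1,0,0,0,255],[0,0,-0.1,0,0,0,255],[0,0,-0.1,0,0,0,255],[0,0,-0.1,0,0,0,255],[0,0,-0.1,0,0,0,255],[0,0,-0.1,0,0,0,255],[-0.1,0,0,0,0,0,255],[-0.1,0,0,0,0,0,255],[-0.1,0,0,0,0,0,255],[-0.1,0,0,0,0,0,255],[-0.1,0,0,0,0,0,255],[-0.1,0,0,0,0,0,255],[0,0,0,0,0,0,255],[0,0,0,0,0,0,255],[0,0,0,0,0,0,255]],
  ],
)

```text
clock: 22.9
tcp_pos: [0.521, -0.0183, 0.3052]
orientation: [-0.0, -0.492, 0.871, 0.0]
wrist_force: [1.6, 0.3, 0.6]
finger_gap: -0.0002
grip_force: 0.0
```

Run:
```python
from h import *
s,c=wrist();im=c["pixels"][...,::-1];print(s["clock"],s["tcp_pos"])
np.savez("w4.npz",xyz=c["xyz"],att=c["attitude"],k=[c["fx"],c["fy"],c["cx"],c["cy"]]);cv2.imwrite("pics/w4.png",im)
cv2.imwrite("pics/w4c.png",cv2.resize(im[0:240,170:450],None,fx=2.5,fy=2.5,interpolation=cv2.INTER_CUBIC))
```

```text
22.9 [ 0.52101001 -0.01828803  0.30523563]
```

View pics/w4c.png

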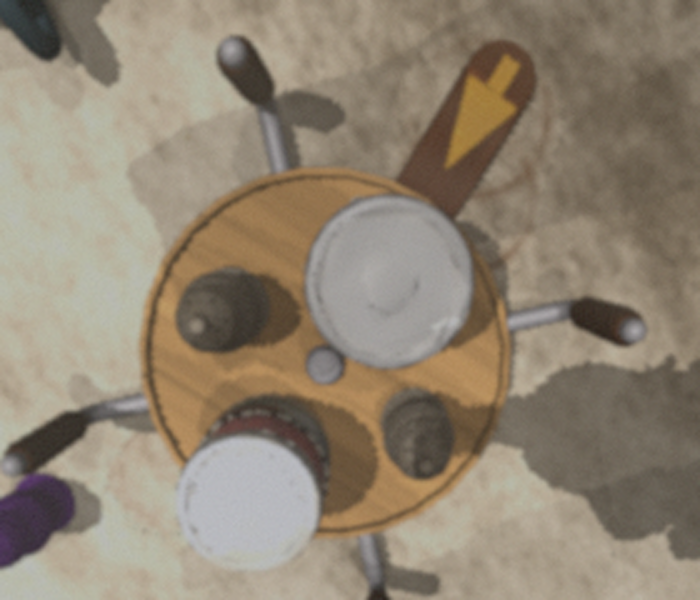

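The crop shows the honey lid at (389,281), jam lid at (249,501), grip tops at (234,50), (632,329) and (12,464), and the shaker tips at (198,324) and (428,467). I measure again.

Run:
```python
import numpy as np,cv2
d=np.load("w4.npz");im=cv2.imread("pics/w4.png")
def pu(u,v,z):
    fx,fy,cx,cy=d["k"];r=d["att"]@np.array([(u-cx)/fx,(v-cy)/fy,1]);p=d["xyz"];return (p+r*(z-p[2])/r[2])[:2]
pr=lambda x,y,z:pu(170+x/2.5,y/2.5,z)
dg=lambda v:np.degrees(np.arctan2(v[1],v[0]))%360
m=cv2.inRange(cv2.cvtColor(im,cv2.COLOR_BGR2HSV),(15,140,150),(32,255,255));m[75:]=0;m[:,:335]=0
w=np.array([pu(u,v,.010) for u,v in cv2.findNonZero(m)[:,0]]);c=w.mean(0);ax=np.linalg.svd(w-c)[2][0]
tip=pr(446,167,.01);tail=pr(512,58,.01)
rim=np.array([pr(x,y,.028) for x,y in [(142,350),(512,345),(185,240),(235,195),(305,169),(167,440),(470,460),(430,502),(500,410),(380,177)]])
s=np.linalg.lstsq(np.c_[2*rim,np.ones(len(rim))],(rim**2).sum(1),rcond=None)[0];C=s[:2]
print("arrow PCA",dg(ax)%180+180,"tip-tail",dg(tail-tip),"from axis",dg(c-C),dg(tip-C),"tip r",np.hypot(*(tip-C)),"C",C,"r",np.sqrt(s[2]+C@C))
L=[pr(415,172,.008),pr(470,80,.008),pr(455,215,.008),pr(527,105,.008)]
print("tongue edges",dg(L[1]-pr(402,180,.008)),dg(L[3]-L[2]))
h,j=pr(389,281,.124),pr(249,501,.116)
g1,g2,g3=pr(234,50,.116),pr(632,329,.116),pr(12,464,.116)
print("honey-jam",dg(h-j),"honey from C",dg(h-C),"g2-g3",dg(g2-g3)+45,"g1 from C",dg(g1-C)-45,"shakers",dg(pr(428,467,.114)-pr(198,324,.12))+90)
```

```text
arrow PCA 206.67642557679483 tip-tail 207.20277121751755 from axis 206.92145761012975 206.71251235725325 tip r 0.1117202846463921 C [ 0.52872879 -0.038703  ] r 0.09247782663955682
tongue edges 203.51422994831577 205.66544171582925
honey-jam 206.33256479395126 honey from C 207.6560294802292 g2-g3 206.31872555392874 g1 from C 206.513331882219 shakers 205.8438017574508
```

The arrow direction is 206.7° and the board and honey are at 206.3°, so they are aligned. The arm is clear, and I hand in.

```bash
python3 -c "
from h import *
print(ticket.hand_in())"
```

```text
the job is handed in; nothing more can be done
None
```

I turned the stand about 134° counter-clockwise; in the last wrist-camera view the honey jar was within about 1° of the brass arrow, on the arrow's side. All four jars and shakers were upright, the stand at rest and the arm clear when I handed in at about 23 s. I saw no contact with the mugs, tin or timer, but didn't re-measure their positions.

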